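# Pin the tilting vessel's trunnion with a linch pin

## Robot

A 7-joint arm with a two-finger parallel gripper is mounted at the origin on the work surface. World frame = base frame: x ahead of the robot, y to its left, z up, the work surface at z = 0. Lengths are in m, angles in rad, forces in N, time in s.
With the tool pointing down it reaches from about 0.4 to 0.925 m from the base axis. Payload 4.1 kg.
Tool frame: the origin (TCP) lies at the very end of the fingers, on their centre line; the grasp point (between the pads) lies 19 mm behind it; z points along the fingers, y is the line along which they close (so a half turn about z gives the same grasp; the last joint's range is limited). The gripper opens to 85 mm and grips with 20 to 120 N. Pads are 22 mm wide; open, the fingers measure 114 mm over their backs; the gripper's body (76 mm by 85 mm) begins 54 mm behind the grasp point. The pads swing forward as they close: fully open they stand 13 mm farther back than shut.
Start: joints at [-1.245, 0.398, 0.045, 1.537, -0.019, 1.207, -0.051], TCP at [0.268, 0.592, 0.231] pointing down, gripper open.
Joint ranges: [-2.82, 2.82], [-0.49, 2.23], [-1.37, 1.46], [0, 2.46], [-1.36, 4.5], [0.23, 2], [-2.94, 2.94]. Speed limits (rad/s): [2.57, 2.57, 3.14, 3.14, 3.14, 3.14, 3.14].

## Interface

Orientations are given as a rotation vector (axis times angle).
In Python, from cell import r gives the robot as it stands. Calls block until the motion is done:
- r.move_pose(position, orientation): joint-space move of the TCP to a pose.
- r.line_to(position, rotation=None, rate=0.15): straight line of the TCP; rotation=None keeps the orientation; rate is the mean speed in m/s.
- r.move_j(angles): joint-space move.
- r.command_gripper(opening, grasp_force=None): opening from 0.0 (shut) to 1.0 (fully open); grasp_force is the grip in N (None keeps the last); returns when the fingers have stopped.
- r.pause(seconds).
- r.inverse_kinematics(position, orientation): joint angles nearest the present ones, or None.
- r.get_obs(): the state.
- r.get_image(name): name is "scene" or "top" or "wrist"; returns a dict with "frame" (400x640x3 uint8, blue, green, red), "depth" (400x640 float32, m along the optical axis (not along the pixel's ray), 0 where there is no reading), "fx", "fy", "cx", "cy" (pixels), "rvec" (rotation vector, rad) and "tvec" (3), from world to camera coordinates, as OpenCV has them; the wrist camera has in their place "mount" (4x4, takes a point from camera to tool coordinates, whose origin is the TCP and whose axes are the flange's). Camera axes: x right, y down, z forward; pixel columns grow to the right and rows downward; lengths in m; the calibration is good to about 2 mm. A picture is of the moment at which its call begins: read the wrist's pose just before it.
A pose or a line that the arm cannot do raises r.MotionError and nothing moves.
- r.hand_in(): hands the job in; it is judged then, once.
The state is a dict: "time": time; "joints": joint angles; "joint_vel": joint speeds; "joint_torque": joint torques, N m; "position": TCP position; "eef_rot": TCP orientation; "contact_force": force on the tool from outside, world axes, zero at the start; "moment": the same for the moment, N m; "finger_gap": opening from 0.0 (shut) to 1.0 (fully open); "grip_force": force on a finger pad.
Only numpy, scipy, OpenCV 4.12 (cv2) and the standard library are available. Lean on these libraries where they do the work, as an engineer would, in place of code of your own. Each camera call takes 0.05 s, during which the arm holds its last target. There are 200 camera calls.

## Task

Lock the tilting steel vessel so that it cannot tip: take the red-handled linch pin out of the blue tool block, feel with its point for the cross hole of the trunnion shaft inside the slotted lock housing, and push it fully home without forcing it. Then flip its sprung ring out over the end of the housing and down until it snaps over the pin's point. Be gentle with pin, ring and housing, leave the other things on the bench alone, and let go.

Things in the scene. Friction and masses are not known exactly. Their poses are not given: they have to be found in the camera images.
- pin: Linch pin, steel, red grip tab, about 100 g with its ring. Origin: centre of the underside of its collar (18 mm across, 3 mm thick), the face that comes to rest on the lock housing; z up along the pin, point down. It starts standing in a hole of the blue tool block, collar on the block's top, 60 mm above the bench, tilted 2 degrees at most. Its ring, when open, sticks out along +x.
- pin_tab (a point): Centre of the pin's red grip tab, 29 mm above the collar's underside. The tab is 20 mm long in x, 12 mm thick in y, and 34 mm high (12 to 46 mm above the collar's underside). Grip its two flat sides, the fingers closing along the pin's y, fingertips no lower than 15 mm above the collar's underside so that they clear the ring.
- pin_tip (a point): The pin's point, 44 mm below the collar's underside. The shank is 10 mm thick; over its last 5 mm it tapers to a flat 8.2 mm across.
- ring (a joint): Angle of the sprung wire ring, rad: 0 = open, flat along the pin's +x, square to the shank (it rests there); grows as it swings down; 1.57 = closed on its stop, straight down along the shank, its far end under the point. Over-centre spring: it pushes back to open up to about 0.8 (about 5 N at the far end to start it, less later), beyond that it snaps closed by itself and stays.
- ring_end (a point): Middle of the ring's far end, 55 mm from its hinge axis, which runs along the pin's y 7 mm above the collar's underside. The wire is 4.5 mm thick; at this point it runs straight for 16 mm parallel to the pin's y. The loop is 48 mm across at its widest.
- slot (a point): Centre of the slot's mouth in the level top of the lock housing, 183 mm above the bench. y points along the trunnion away from the vessel to the housing's free end, z up. The slot goes through from top to bottom: 12.5 mm wide in x, 31 mm long in y. With the pin home its collar lies on this face. The ring passes over the free end only with the pin's +x along this +y, within 15 degrees.
- stand: White stand, fixed, with the tilting steel vessel (180 mm across, rim 235 mm above the bench) hung in it. Origin on the bench under slot, same axes; vessel centre at y = -150 mm. The lock housing is an aluminium block 26 mm wide and 26 mm high, from the white cheek at y = -45 mm to its free end at y = +20.5 mm. Cheek and bearing reach 204 mm high.
- rest: Blue plastic tool block, fixed, 130 mm (x) by 50 mm (y) by 60 mm high; origin under its centre on the bench. Two 11.5 mm holes 50 mm deep at x = -35 and +35 mm: one holds the linch pin, the other a plain clevis pin.
- clevis_pin: Plain steel clevis pin in the tool block's other hole: 10 mm thick, its 18 mm head 6 mm above the block. Bystander.
- amber: Brown bottle, 52 mm across, 110 mm high; origin under its centre. Bystander.
- white_bottle: White bottle with a blue cap, 56 mm across, 140 mm high; origin under its centre. Bystander.
- white_jar: White jar, 68 mm across, 75 mm high; origin under its centre. Bystander.
- beaker: Clear plastic beaker, 68 mm across, 90 mm high; origin under its centre. Bystander.
- gasket: White sealing ring, 64 mm across, 6 mm thick, flat on the bench. Bystander.
- wrench: Steel wrench, 160 mm long, flat on the bench. Bystander.
- spatula: Spatula, 180 mm long, flat on the bench. Bystander.
- bore (a point): Centre of the dark square mark of the shaft bore on the housing's free end (20.5 mm from slot along y, 13 mm lower). The square steel shaft inside has a flat top 4 mm below the housing's top and one 11.5 mm cross hole, top to bottom, for the pin. The shaft floats endwise (14 N to slide it): the hole's centre lies off the slot's centre by up to 10 mm along y. This is not measured: feel for it.
- vessel_rim (a point): Centre of the vessel's mouth, 65 mm above the trunnion axis. The vessel may start tilted up to 0.1 rad either way about the trunnion axis (the stand's y), which turns the cross hole in the shaft with it; the entering pin straightens it, for a push of 10 to 20 N. More than 35 N between pin or ring and the stand or shaft, or 30 N by the hand on the ring or stand, spoils them.

How it is judged:
On the way, in this order (a step that is already met when the one before it is completed fails the run):
1. the linch pin is pushed home through the trunnion's cross hole: upright, its collar down on the housing (z of pin in the frame of slot below 0.0025 m and horizontal distance between pin and slot below 0.014 m and angle between pin's own z axis and vertical below 0.1 rad), for 0.2 s.
2. its ring is snapped closed over the pin's point, the pin still home (value of joint ring above 1.4 rad and z of pin in the frame of slot below 0.0035 m), for 0.2 s.
At the end, for the whole second after the job is handed in: The linch pin stands through the trunnion's cross hole, upright within 0.1 rad, its collar within 3.5 mm of the housing's top and its axis within 14 mm of the slot's centre, with its ring closed (joint above 1.4 rad) over the point, at rest and let go (all of step 2 and z of pin in the frame of slot above -0.002 m and horizontal distance between pin and slot below 0.014 m and angle between pin's own z axis and vertical below 0.1 rad and linear speed of pin below 0.02 m/s); the robot touches nothing.
It fails at once if pin, ring or housing forced: more than 35 N between the linch pin or its ring and the stand or shaft (contact force between pin and stand above 35 N).
It fails at once if the ring pressed with more than 30 N by the fingers (contact force between the fingers and ring above 30 N).
It fails at once if the robot leaning on the stand or vessel with more than 30 N (contact force between the arm and stand above 30 N).
It fails at once if other things on the bench disturbed (moved more than 30 mm) (distance of any of clevis_pin, amber, white_bottle, white_jar, beaker, gasket, wrench, spatula from where it was at the start of the episode above 0.03 m).
It also fails if it takes over 58 s, if anything falls off the work surface, if the arm or the gripper's body presses on something with over 40 N, if the wrist force passes 120 N, or if a joint passes its speed limit or range.

## Working session

There is one attempt and no reset: what is moved stays moved. The work goes in short steps, each a Python script; the robot and the scene stay as the last script left them, time stands still between calls to the robot, and variables do not carry over. Pictures are saved under pics/ and viewed, at most 10 in all, crops included, and the job is handed in when it is done.

```bash
ls; mkdir -p pics
cat > h.py <<'E'
import numpy as np, cv2
from cell import r
from scipy.spatial.transform import Rotation as R
def shot(n,f):
    o=r.get_obs(); d=r.get_image(n); cv2.imwrite(f'pics/{f}.png',d['frame'])
    d['o']=o; np.save(f'pics/{f}.npy',d,allow_pickle=True); return d
def load(f): return np.load(f'pics/{f}.npy',allow_pickle=True).item()
def c2w(d):
    T=np.eye(4)
    if 'mount' in d:
        T[:3,:3]=R.from_rotvec(d['o']['eef_rot']).as_matrix(); T[:3,3]=d['o']['position']; return T@d['mount']
    M=R.from_rotvec(np.ravel(d['rvec'])).as_matrix(); T[:3,:3]=M.T; T[:3,3]=-M.T@np.ravel(d['tvec']); return T
def px(d,u,v,z=None):
    """pixel -> world, by depth or on plane z"""
    T=c2w(d); ray=T[:3,:3]@np.array([(u-d['cx'])/d['fx'],(v-d['cy'])/d['fy'],1])
    s=d['depth'][int(round(v)),int(round(u))] if z is None else (z-T[2,3])/ray[2]
    return T[:3,3]+s*ray
def proj(d,p):
    T=np.linalg.inv(c2w(d)); q=T[:3,:3]@np.asarray(p)+T[:3,3]
    return q[0]/q[2]*d['fx']+d['cx'], q[1]/q[2]*d['fy']+d['cy']
E
python3 - <<'E'
from h import *
a=shot('scene','s0');b=shot('top','t0')
print(a['o'])
for d in(a,b): print(c2w(d).round(3),d['fx'])
E
```

```text
pics
{'time': 0.0, 'joints': array([-1.24497658,  0.39917161,  0.04497466,  1.53787876, -0.01870505,
        1.20690955, -0.05068628]), 'joint_vel': array([-0.0010149 ,  0.00037884,  0.0005549 ,  0.00069804,  0.00123514,
       -0.00028058,  0.00062356]), 'joint_torque': array([ 1.49067700e-04, -4.75121248e+01,  1.36453506e+00, -2.54222023e+01,
        1.15306699e-02,  9.35891003e-03, -1.46284589e-05]), 'position': array([0.2675851 , 0.59166648, 0.230276  ]), 'eef_rot': array([-6.61959690e-01, -3.07074631e+00,  3.01946882e-03]), 'contact_force': array([ 0.10815365, -0.64835616,  0.55491819]), 'moment': array([-0.08190133,  0.0420197 , -0.02786833]), 'grip_force': 0.0, 'finger_gap': 1.0018319786515117}
[[-0.784  0.415 -0.461  1.026]
 [ 0.621  0.541 -0.568  0.636]
 [ 0.014 -0.731 -0.682  0.892]
 [ 0.     0.     0.     1.   ]] 390.3665545441235
[[ 0.025 -0.999  0.038  0.439]
 [-1.    -0.025 -0.002  0.017]
 [ 0.003 -0.038 -0.999  1.519]
 [ 0.     0.     0.     1.   ]] 467.0270370695253
```

View pics/s0.png

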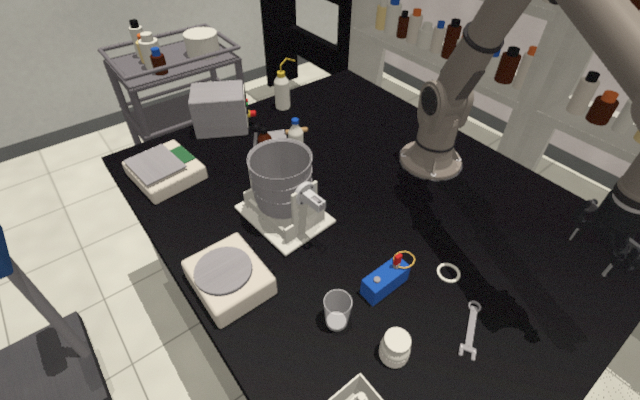

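View pics/t0.png

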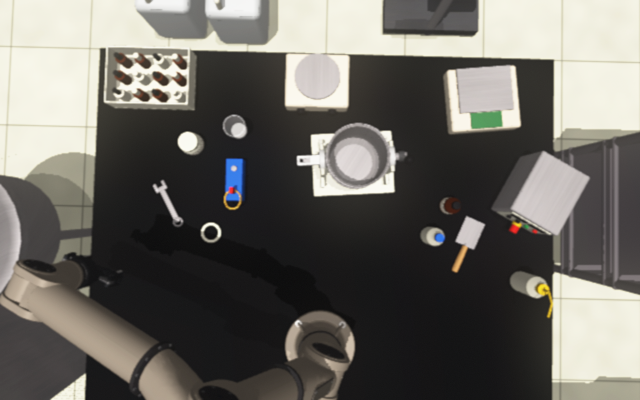

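Scene: the stand is centre, with its housing pointing to the left in the top view (~(307,160)). The blue block is at (234,180), with the pin at (233,190) and its ring towards the robot. I'll enlarge both.

Run:
```python
from h import *
b=load('t0')['frame']; a=load('s0')['frame']
c1=cv2.resize(b[145:215,215:255],None,fx=8,fy=8,interpolation=cv2.INTER_CUBIC)
c2=cv2.resize(b[125:195,290:340],None,fx=8,fy=8,interpolation=cv2.INTER_CUBIC)
cv2.imwrite('pics/c.png',np.hstack([c1,c2]))
```

```text
(no output)
```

View pics/c.png

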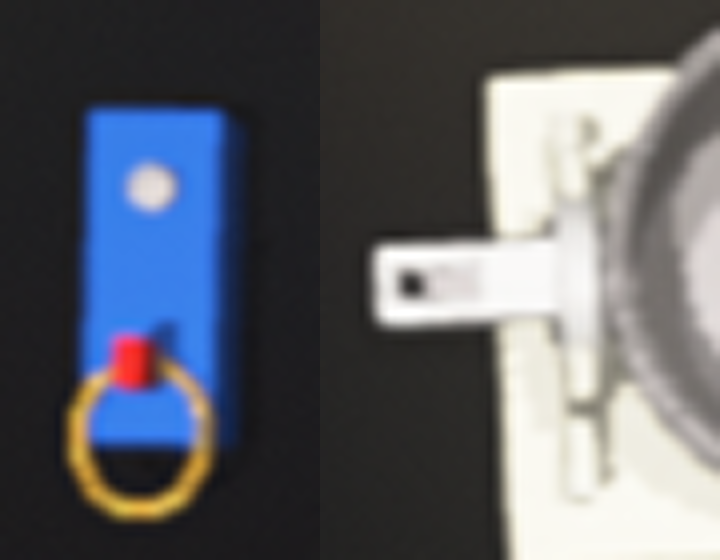

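Left crop: clevis head at (151,187), red tab at ~(128,362), ring end at ~(139,510). Right crop: housing to free end x≈375, slot spans x≈395–482, y≈255–310, with the dark cross hole at (410,285), so the hole lies ~+9 mm towards the free end.

Run:
```python
from h import *
d=load('t0')
f=lambda x,y,z:px(d,215+(x+.5)/8-.5,145+(y+.5)/8-.5,z)
g=lambda x,y,z:px(d,290+(x-320+.5)/8-.5,125+(y+.5)/8-.5,z)
print('corners',[f(x,y,.06).round(4) for x,y in((87,108),(222,108),(222,445),(80,445))])
cl=f(151,187,.066); re=f(139,510,.067); tab=f(128,350,.106)
print('clevis',cl,'ringend',re,'tabtop',tab)
print('slot c',g(438,283,.183),'hole',g(410,285,.179),'freeend',g(375,285,.183),'hous far', g(555,280,.183))
h=load('s0')
w=shot('wrist','w0'); print(w['mount'].round(3),w['fx'])
# IK at candidates
for p in ([.5,.2,.3],):
  pass
```

```text
corners [array([0.5865, 0.3091, 0.06  ]), array([0.5878, 0.2562, 0.06  ]), array([0.4559, 0.2522, 0.06  ]), array([0.4545, 0.3075, 0.06  ])]
clevis [0.55562732 0.2819504  0.066     ] ringend [0.42980118 0.2824589  0.067     ] tabtop [0.49040525 0.2814036  0.106     ]
slot c [0.57428951 0.05811694 0.183     ] hole [0.5737223  0.06829184 0.179     ] freeend [0.57300807 0.08068871 0.183     ] hous far [0.57641282 0.0161828  0.183     ]
[[-0.001 -0.953 -0.304  0.077]
 [ 1.    -0.001 -0.    -0.001]
 [-0.    -0.304  0.953 -0.142]
 [ 0.     0.     0.     1.   ]] 358.60736570894926
```

```bash
cat >> h.py <<'E'
def down(az,tilt=0):
    """tool down, tool x at azimuth az (deg); tilt leans the hand towards tool +x side (deg)"""
    x=np.array([np.cos(np.radians(az)),np.sin(np.radians(az)),0]); z=np.array([0,0,-1.])
    M=np.c_[x,np.cross(z,x),z]
    return (R.from_matrix(M)*R.from_euler('y',-tilt,degrees=True)).as_rotvec()
E
python3 - <<'E'
from h import *
print(R.from_rotvec(down(0,30)).as_matrix()[:,2])
for n,p,a in(('pin',[.486,.281,.08],178),('pin',[.486,.281,.08],-2),('slot',[.574,.068,.2],93),('slot',[.574,.068,.2],-87)):
    q=r.inverse_kinematics(p,down(a)); print(n,a,None if q is None else np.round(q,2))
for t in(25,40):
  for z in(.2,.15):
    q=r.inverse_kinematics([.572,.12,z],down(93,t)); print(t,z,None if q is None else np.round(q,2))
    q=r.inverse_kinematics([.572,.12,z],down(-87,-t)); print(t,z,None if q is None else np.round(q,2))
E
```

```text
[-5.00000000e-01 -1.18291797e-16 -8.66025404e-01]
pin 178 [-0.7   0.41  0.12  1.9  -0.07  0.83  0.99]
pin -2 [-1.09  0.48  0.62  1.91 -0.36  0.86 -1.88]
slot 93 [-0.68  0.35  0.62  1.76 -0.22  1.1   0.06]
slot -87 [ 0.66  0.52 -1.15  1.73  0.5   1.23  2.57]
25 0.2 [-0.94  0.46  0.59  1.69  0.17  1.21 -0.4 ]
25 0.2 [-0.46  0.4  -0.05  1.68  0.43  1.3   2.51]
25 0.15 [-0.93  0.52  0.58  1.73  0.15  1.12 -0.42]
25 0.15 [-0.46  0.45 -0.05  1.72  0.44  1.21  2.47]
40 0.2 [-1.04  0.58  0.61  1.65  0.32  1.31 -0.54]
40 0.2 [-0.53  0.5  -0.11  1.64  0.62  1.47  2.35]
40 0.15 [-1.03  0.64  0.6   1.69  0.3   1.23 -0.57]
40 0.15 [-0.53  0.56 -0.1   1.67  0.63  1.39  2.29]
```

Run:
```python
from h import *
r.move_pose([.573,.09,.30],down(93)); print(r.get_obs()['time'])
a=shot('wrist','w1')
r.move_pose([.486,.281,.21],down(178)); b=shot('wrist','w2'); print(b['o']['time'])
for d,p in((a,[.574,.058,.183]),(b,[.486,.281,.106])): print(proj(d,p))
u,v=map(int,proj(a,[.574,.058,.183]))
c=cv2.resize(a['frame'][v-50:v+50,u-60:u+60],None,fx=5,fy=5,interpolation=cv2.INTER_CUBIC); cv2.imwrite('pics/c1.png',c); print(u-60,v-50)
```

```text
2.275
3.3083
(np.float64(316.69643239314814), np.float64(230.29431652222746))
(np.float64(319.92774981368933), np.float64(193.52218613637098))
256 180
```

View pics/c1.png

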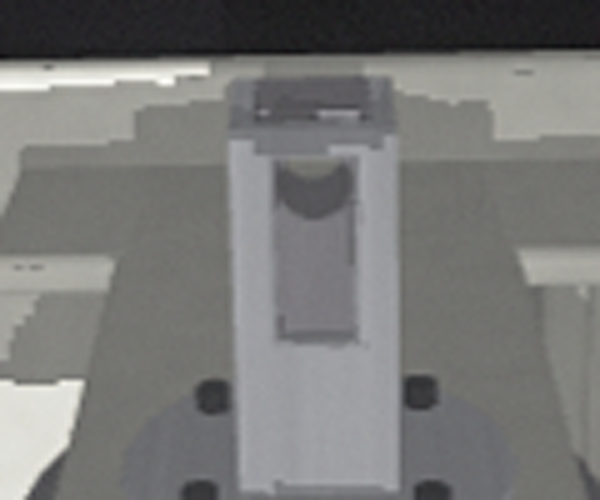

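View pics/w2.png

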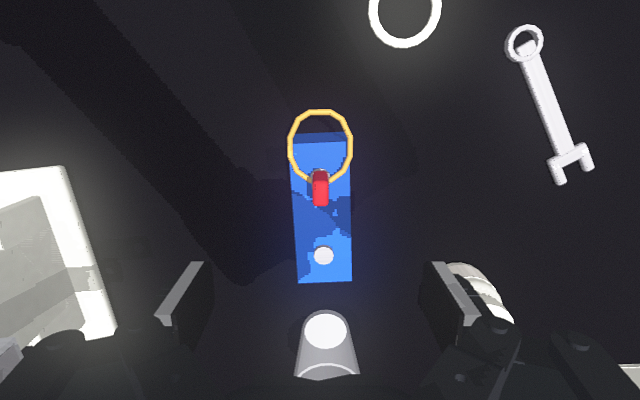

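Slot crop: mouth corners about (275,157), (357,157), (357,340), (275,340), and the hole's inner edge at (316,217). Wrist view of pin: red tab at (320,190), clevis head (323,256), ring far end (320,112).

Run:
```python
from h import *
d=load('w1'); g=lambda x,y,z:px(d,256+(x+.5)/5-.5,180+(y+.5)/5-.5,z)
C=[g(x,y,.183) for x,y in((275,157),(357,157),(357,340),(275,340))]
print(np.round(C,4),'slot',np.mean(C,0)); H=[g(x,y,.183) for x,y in((230,137),(398,137),(238,490),(400,490))]
print('housing',np.round(H,4)); print('hole edge',g(316,217,.179), 'depth z shaft',px(d,256+62,180+55),'housing',px(d,256+76,180+60))
d=load('w2'); f=d['frame'].astype(int)
m=(f[...,2]>120)&(f[...,1]<80)&(f[...,0]<80); v,u=np.nonzero(m); k=(abs(u-320)<25)&(abs(v-190)<40); u,v=u[k],v[k]
P=np.array([px(d,a,b) for a,b in zip(u,v)]); print('red',u.min(),u.max(),v.min(),v.max(),'zmax',P[:,2].max())
T=P[P[:,2]>np.percentile(P[:,2],95)-.004]; print('top',len(T),T.min(0),T.max(0),T.mean(0))
print('clevis',px(d,323,256,.066),'ringend',px(d,320,112,.067),'ring sides',px(d,290,147,.067),px(d,351,147,.067))
```

```text
[[0.5685 0.0737 0.183 ]
 [0.581  0.0744 0.183 ]
 [0.583  0.0436 0.183 ]
 [0.57   0.0429 0.183 ]] slot [0.57560489 0.0586688  0.183     ]
housing [[0.5615 0.0766 0.183 ]
 [0.5871 0.078  0.183 ]
 [0.5653 0.0157 0.183 ]
 [0.5916 0.0172 0.183 ]]
hole edge [0.57540275 0.06258134 0.179     ] depth z shaft [0.5753783  0.05168342 0.17760464] housing [0.58651476 0.05008436 0.18230154]
red 313 327 171 205 zmax 0.10536027370871431
top 78 [0.47649512 0.27563742 0.10078577] [0.49568064 0.2864128  0.10536027] [0.48492616 0.28051862 0.10347626]
clevis [0.55657455 0.28147796 0.066     ] ringend [0.43198381 0.28326729 0.067     ] ring sides [0.45838873 0.25832761 0.067     ] [0.46024598 0.30705209 0.067     ]
```

Run:
```python
from h import *
o=lambda:r.get_obs()
r.command_gripper(.55,60); rot=down(177.7)
r.move_pose([.4856,.2808,.14],rot); r.line_to([.4856,.2808,.0765],rate=.08)
print(o()['time'],o()['position'],o()['contact_force'])
r.command_gripper(0,60); q=o(); print(q['time'],q['finger_gap'],q['grip_force'],q['contact_force'])
r.line_to([.4856,.2808,.14],rate=.06); q=o(); print(q['contact_force'],q['moment'])
r.line_to([.4856,.2808,.27],rate=.2)
r.move_pose([.573,.11,.27],down(93.5)); 
q=o(); print(q['time'],q['position'],q['finger_gap'])
r.line_to([.5750,.0684,.262]); d=shot('wrist','w3'); print(d['o']['position'],d['o']['time'],d['o']['contact_force'])
cv2.imwrite('pics/c3.png',cv2.resize(d['frame'][80:380,170:470],None,fx=2,fy=2,interpolation=cv2.INTER_CUBIC))
print(proj(d,[.575,.0684,.183]))
```

```text
5.15 [0.4860614 0.2809968 0.0768999] [-1.31944447  1.06884297  0.4408494 ]
5.5583 0.12977109861403388 60.87320923805237 [0.23869973 1.01803844 1.50819828]
[-0.40579789 -0.09770055 -1.97228495] [0.01144186 0.06391321 0.01119824]
8.5417 [0.57223674 0.11127    0.26890812] 0.12736414383222955
[0.57479297 0.069187   0.26191184] 8.975 [-0.75686635  1.43772876 -1.04364889]
(np.float64(317.7994863468952), np.float64(206.171708917878))
```

View pics/c3.png

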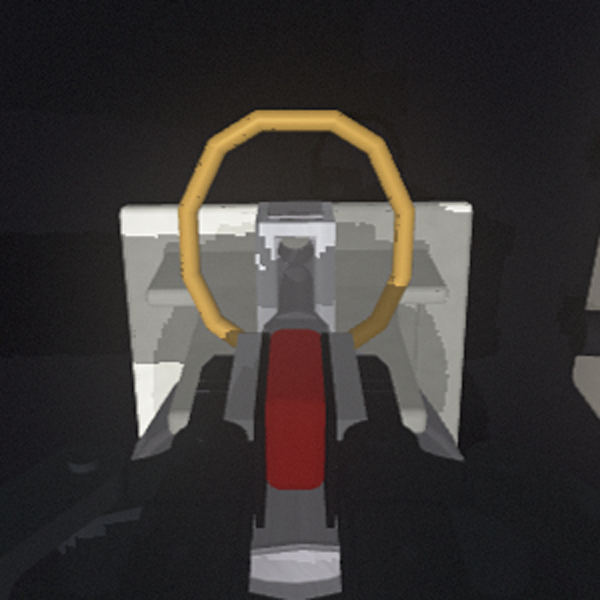

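Pin hangs straight, ring ahead: ring end centre at crop (298,119), point end about (296,258–268), on the slot's centre line. I'll check against the projection.

Run:
```python
from h import *
d=load('w3'); p=d['o']['position']; 
print('tip expected',(np.array(proj(d,p-[0,0,.060]))-[170,80])*2)
print('ringend by depth',px(d,319,140),'by z',px(d,319,139.5,p[2]-.009))
print('hole centre proj',(np.array(proj(d,[.575,.0684,.179]))-[170,80])*2)
for v in(202,206,210,213,218,225): print(v,px(d,318,v))
```

```text
tip expected [295.19220788 270.66467113]
ringend by depth [0.57207739 0.12219871 0.25263314] by z [0.57206024 0.12245119 0.25291184]
hole centre proj [295.57568992 248.34720602]
202 [0.5787843  0.01554814 0.01737476]
206 [0.57555836 0.06216905 0.16477817]
210 [0.57555549 0.0619121  0.17234467]
213 [0.57486181 0.07189248 0.2051514 ]
218 [0.57481096 0.07234668 0.21446907]
225 [0.57480708 0.07202487 0.22406318]
```

Run:
```python
from h import *
x,y=.5750,.0694
r.line_to([x,y,.248]); r.pause(.2); q=r.get_obs(); F0=q['contact_force']; print(q['position'],F0)
z=.248
while z>.2:
    z-=.0015; r.line_to([x,y,z],rate=.03); q=r.get_obs(); f=q['contact_force']-F0
    print(round(q['time'],2),round(z,4),q['position'].round(4),f.round(1),(q['moment']).round(2))
    if abs(f).max()>10: break
```

```text
[0.57531726 0.06974633 0.24852497] [ 0.42977848 -0.72779072 -1.21938963]
9.72 0.2465 [0.575  0.0694 0.2466] [-0.5  0.8  1.2] [-0.01  0.02 -0.02]
9.97 0.245 [0.5749 0.0694 0.2449] [-0.1  0.2  0.3] [0.02 0.01 0.04]
10.22 0.2435 [0.5749 0.0694 0.2433] [-0.6  0.6  0.3] [0.05 0.03 0.01]
10.47 0.242 [0.5749 0.0694 0.2419] [-0.7  1.9  0.5] [ 0.   -0.04 -0.  ]
10.72 0.2405 [0.5749 0.0694 0.2404] [-0.5  1.3  0.9] [-0.03 -0.04  0.02]
10.97 0.239 [0.5749 0.0694 0.2389] [-0.1  1.1 -1.3] [-0.08  0.01  0.01]
11.22 0.2375 [0.5749 0.0694 0.2374] [0.4 1.  0.3] [ 0.01  0.01 -0.04]
11.47 0.236 [0.5749 0.0694 0.2359] [-0.7  0.4  0.8] [-0.01  0.01  0.01]
11.72 0.2345 [0.5749 0.0694 0.2344] [-0.9  0.4 -0.6] [0.03 0.06 0.03]
11.97 0.233 [0.5749 0.0694 0.2329] [ 0.   0.8 -0.4] [0.05 0.04 0.  ]
12.22 0.2315 [0.5749 0.0694 0.2314] [-1.2  0.2  0.3] [ 0.04  0.06 -0.02]
12.47 0.23 [0.5749 0.0694 0.2299] [-0.5  0.3 -0.2] [ 0.08  0.09 -0.  ]
12.72 0.2285 [0.5749 0.0694 0.2284] [-1.6  0.2 -0.7] [ 0.09  0.1  -0.05]
12.97 0.227 [0.5749 0.0694 0.2268] [-0.5  1.   0.1] [0.1  0.04 0.03]
13.22 0.2255 [0.5749 0.0694 0.225
[... 542 characters left out ...]
2 0.2135 [0.5749 0.0694 0.2133] [-1.7  1.5 -1.9] [ 0.26  0.3  -0.03]
15.47 0.212 [0.5749 0.0694 0.2118] [-1.5  2.4 -0.2] [0.24 0.3  0.05]
15.72 0.2105 [0.575  0.0694 0.2103] [-1.5  0.8 -0.5] [0.34 0.26 0.05]
15.97 0.209 [0.575  0.0694 0.2089] [-1.2  1.8 -1. ] [0.24 0.23 0.04]
16.23 0.2075 [0.575  0.0694 0.2074] [-2.2  1.6 -0.7] [0.19 0.19 0.03]
16.48 0.206 [0.575  0.0694 0.2059] [-1.3  0.7 -0.4] [ 0.25  0.23 -0.04]
16.73 0.2045 [0.575  0.0694 0.2044] [-1.7  0.9 -0.3] [0.26 0.24 0.01]
16.98 0.203 [0.575  0.0694 0.2028] [-1.1  1.9 -0.3] [ 0.24  0.22 -0.02]
17.23 0.2015 [0.575  0.0694 0.2013] [-0.7  1.7 -1.2] [ 0.22  0.22 -0.01]
17.48 0.2 [0.575  0.0694 0.2   ] [-2.9  1.8  0.5] [0.27 0.23 0.01]
```

In the hole with hardly any force; seat the collar.

Run:
```python
from h import *
x,y,z=.5750,.0694,.2; F0=r.get_obs()['contact_force'][2]
while z>.193:
    z-=.0006; r.line_to([x,y,z],rate=.02); r.pause(.05); q=r.get_obs(); f=q['contact_force'][2]-F0
    print(round(z,4),q['position'][2].round(4),round(f,1))
    if f>9: break
r.pause(.2); r.command_gripper(.5); r.line_to([x,y,.25]); r.pause(.1)
d=shot('wrist','w4'); print(d['o']['time'],d['o']['position'])
r.line_to([.5735,.1,.30]); d=shot('wrist','w5'); print(d['o']['time'])
cv2.imwrite('pics/c5.png',cv2.resize(d['frame'][60:360,170:470],None,fx=2,fy=2,interpolation=cv2.INTER_CUBIC))
```

```text
0.1994 0.1999 5.7
0.1988 0.1999 8.4
0.1982 0.1999 12.1
19.575 [0.57411444 0.06945536 0.24863779]
20.1667
```

View pics/c5.png

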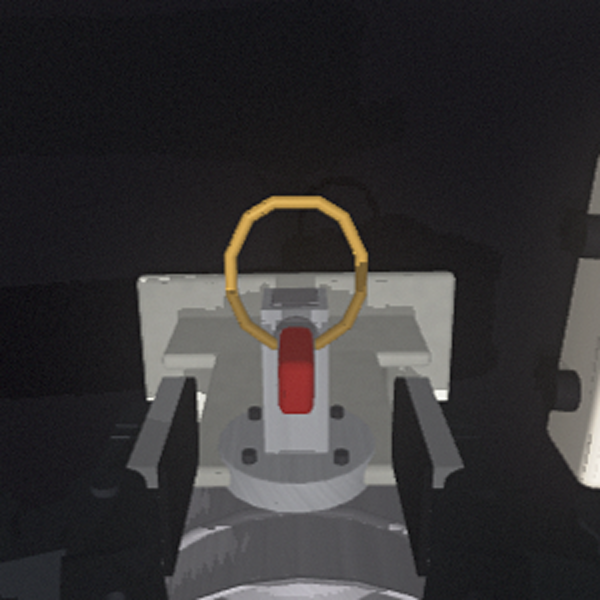

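Pin stands upright, collar on the housing; ring points straight out over the free end, far end at crop (298,203).

Run:
```python
from h import *
d=load('w5')
for v in(160,161,162): print(px(d,319,v),px(d,308,v),px(d,328,v))
f=d['frame'].astype(int); m=(f[...,2]>100)&(f[...,1]<60)&(f[...,0]<60); v,u=np.nonzero(m)
k=(abs(u-318)<15)&(abs(v-245)<30); P=np.array([px(d,a,b) for a,b in zip(u[k],v[k])]); print(P.min(0),P.max(0))
# dry IK for the press
E2=np.array([.5715,.123])
for th in(0,.4,.85,1.0):
  p=np.r_[np.array([.575,.0683])+.055*np.cos(th)*np.array([-.061,.998]),.19-.055*np.sin(th)]
  q=r.inverse_kinematics(p,down(93.5,25)); print(th,p.round(4),None if q is None else np.round(q,2))
```

```text
[0.57271356 0.12309772 0.1915842 ] [0.56492327 0.1222407  0.18977491] [0.57912769 0.12318451 0.19018047]
[0.57275922 0.12236399 0.19151548] [0.5649903  0.12198754 0.19194135] [0.57910825 0.1228065  0.19178953]
[0.57280227 0.12166159 0.19159753] [0.56500924 0.12095533 0.19052309] [0.57920368 0.12186043 0.19074433]
[0.56832647 0.05829535 0.19765953] [0.5808623  0.17614346 0.44084394]
0 [0.5716 0.1232 0.19  ] [-0.96  0.48  0.62  1.7   0.15  1.19 -0.39]
0.4 [0.5719 0.1189 0.1686] [-0.96  0.5   0.62  1.72  0.14  1.14 -0.39]
0.85 [0.5728 0.1045 0.1487] [-0.94  0.52  0.62  1.75  0.14  1.09 -0.37]
1.0 [0.5732 0.098  0.1437] [-0.93  0.52  0.62  1.76  0.14  1.08 -0.37]
```

Run:
```python
from h import *
r.command_gripper(0,20)
rot=down(93.5,25); tz=R.from_rotvec(rot).as_matrix()[:,2]; dr=np.array([-.061,.998])
pin=np.array([.5725,.1225])-.055*dr+[.0,.0]
def P(th,off): return np.r_[pin+.055*np.cos(th)*dr,.1895-.055*np.sin(th)]-tz*off
r.move_pose(P(0,.05),rot); r.line_to(P(0,.008),rate=.1); r.pause(.15); F0=r.get_obs()['contact_force']; print(F0,r.get_obs()['time'])
r.line_to(P(0,.0035),rate=.03)
for th in np.arange(0,1.06,.07):
    r.line_to(P(th,.002),rate=.03); q=r.get_obs(); f=q['contact_force']-F0
    print(round(q['time'],2),round(th,2),(q['position']-P(th,.002)).round(4),f.round(1))
    if np.linalg.norm(f)>18: print('stop'); break
d=shot('wrist','w6')
```

```text
[-0.02665092  0.10948863 -0.20102713] 21.8583
22.41 0.0 [0.0002 0.0006 0.0002] [0.8 0.6 1.3]
22.68 0.07 [0.0005 0.001  0.0003] [-0.1  3.4  4.2]
22.96 0.14 [ 0.0001  0.0009 -0.0001] [-0.8  4.5  4.1]
23.23 0.21 [-0.0002  0.0008 -0.0004] [-0.3  4.6  3.8]
23.51 0.28 [-0.0002  0.     -0.0002] [-0.4  3.   2.9]
23.78 0.35 [-0.0003 -0.0006 -0.0003] [-0.6  3.   2.3]
24.06 0.42 [-0.0003 -0.0007 -0.0003] [0.5 2.7 1.5]
24.33 0.49 [-0.0002 -0.0007 -0.0002] [0.7 0.9 2.1]
24.61 0.56 [-0.0002 -0.0006 -0.0002] [-0.3  1.6  1.7]
24.88 0.63 [-0.0002 -0.0005 -0.0003] [0.1 1.2 1.1]
25.16 0.7 [-0.0002 -0.0005 -0.0002] [0.2 0.8 0.9]
25.43 0.77 [-0.0003 -0.0005 -0.0003] [ 0.3 -0.4  0.1]
25.71 0.84 [-0.0002 -0.0004 -0.0002] [ 0.7 -0.2  0. ]
25.98 0.91 [-0.0001 -0.0003 -0.0001] [-0.8 -0.1  0.2]
26.26 0.98 [-0.0001 -0.0004 -0.0001] [ 0.  -0.1  0.6]
26.53 1.05 [-0.0001 -0.0004 -0.0001] [-0.4  0.5  0. ]
```

Force falls to zero at about 0.77, so the ring has snapped. Retreat and look.

Run:
```python
from h import *
p=r.get_obs()['position']
r.line_to([p[0]-.003,.17,.20]); r.move_pose([.571,.15,.27],down(93.5,25))
d=shot('wrist','w7'); s=shot('scene','s7'); print(d['o']['time'])
a=cv2.resize(d['frame'][100:300,220:420],(400,400),interpolation=cv2.INTER_CUBIC)
b=cv2.resize(s['frame'][160:260,250:350],(400,400),interpolation=cv2.INTER_CUBIC)
cv2.imwrite('pics/c7.png',np.hstack([a,b]))
```

```text
27.75
```

View pics/c7.png

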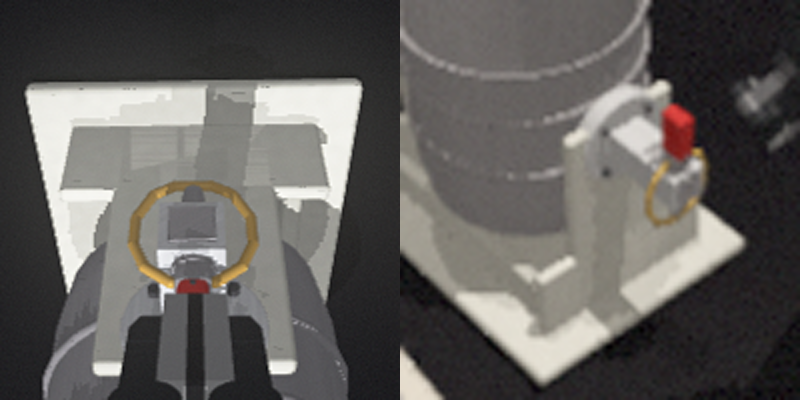

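Left: the ring encircles the housing with its far end at (193,186) beside the pin's point (193,192); right: ring hangs vertically about the housing. One numeric check of the far end, then hand in.

Run:
```python
from h import *
d=load('w7')
P=[px(d,316,v) for v in(191,192,193,194,196)]; print(np.round(P,4))
e=min(P,key=lambda p:abs(p[1]-.07)); ang=np.arctan2(.19-e[2],e[1]-.0676); print(ang)
if ang>1.35: print(r.hand_in())
```

```text
[[0.5747 0.0697 0.1346]
 [0.5746 0.0718 0.1383]
 [0.5746 0.0718 0.1395]
 [0.5746 0.0721 0.1411]
 [0.5745 0.0729 0.1445]]
1.5327778093952888
the job is handed in; nothing more can be done
None
```

The linch pin is fully home, with its collar on the housing. Its ring is snapped closed over the point at about 1.53 rad, read from the wrist camera. The arm let go and backed clear, and I handed the job in at about 28 s; no verdict came back.

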